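# Close and pin the filter clamp, then hold it squeezed shut

### The arm

A 6-joint arm with a two-finger parallel gripper is mounted at the origin on the work surface. World frame = base frame: x ahead of the robot, y to its left, z up, the work surface at z = 0. Lengths are in m, angles in rad, forces in N, time in s.
With the tool pointing down it reaches from about 0.3 to 0.775 m from the base axis. Payload 14.6 kg.
Tool frame: the origin (TCP) lies at the very end of the fingers, on their centre line; the grasp point (between the pads) lies 19 mm behind it; z points along the fingers, y is the line along which they close (so a half turn about z gives the same grasp; the last joint's range is limited). The gripper opens to 94 mm and grips with 3 to 60 N. Pads are 16 mm wide; open, the fingers measure 119 mm over their backs; the gripper's body (75 mm by 177 mm) begins 78 mm behind the grasp point.
Start: joints at [1.283, 0.3, 1.521, -0, 1.321, -0.067], TCP at [0.12, 0.537, 0.205] pointing down, gripper open.
Joint ranges: [-3.03, 3.03], [-0.79, 2.21], [0.23, 2.52], [-1.04, 4.18], [0, 3.07], [-2.55, 2.55]. Speed limits (rad/s): [2.22, 2.22, 2.57, 3.14, 3.14, 3.14].

### API

Orientations are given as [roll, pitch, yaw] about the fixed x, y, z axes, in that order (R = Rz(yaw) Ry(pitch) Rx(roll)).
In Python, from station import ctrl gives the robot as it stands.
- The arm moves only by the tool move_arm, never from a script. Its argument "increments" is a list of rows, each a list of 7 numbers: the opening, from 0 (shut) to 1 (fully open), then the shift along the tool's x, y, z in units of 50 mm (1.0 is 50 mm), then the turn, a rotation vector about the tool's x, y, z in rad. In form: [[claw, tx, ty, tz, rx, ry, rz], ...]. A call has 1 to 20 rows; each row shifts and turns the commanded pose from where the row before left it, along the tool's axes as they then stand; what a row does not reach is not made up. A row lasts 1/10 s, in which the tool goes at most 50 mm and 8.59 degrees, less where a joint would pass 70% of its speed; a pose out of reach is approached as far as the arm can. A call is refused whole if a number of a shift passes 1 or a number of a turn 0.15, either way. A call with a gripper value outside its range is refused whole. The fingers move at their own pace and stop on an object; "force" is the grip in N (left out, the last holds). Time passes only in rows, so rows that do not move let the fingers close. It gives the time, the measured TCP pose, the force, the opening and the grip force at its end, in the units of the state.
- ctrl.get_obs(): the state, without advancing time (a new reading comes with each control period).
- ctrl.camera(name): name is "side" or "top"; returns a dict with "color" (384x512x3 uint8, blue, green, red), "K" (3x3 intrinsics, pixels), "pose" (4x4, takes a point from camera to world coordinates). Camera axes: x right, y down, z forward; pixel columns grow to the right and rows downward; lengths in m; the calibration is good to about 2 mm. A picture is of the moment at which its call begins. There is no depth.
- ctrl.hand_in(): hands the job in; it is judged then, once.
Trained networks look in a picture, given as the dict that the camera call returned (one of the last four; its "shot" number tells which), for a name from the list of things; names that differ only in an ending like _2 or _b are one class to them, and where a whole thing is asked for, a point or a joint stands for the part that bears it (a point fixed in the world has none). Each returns a list of dicts, best first, with "conf" (0 to 1); they miss things now and then, are a little off and sometimes report something else, mostly with a low value. They report only what shows in the picture. A call takes as long as a camera call. They do not tell look-alikes from the thing itself.
- ctrl.cut_out(name, picture): "mask" (384x512 bool, what is visible of it) and "centre" ([row, column] in pixels, amid what is visible of it).
The state is a dict: "time_s": time; "qpos": joint angles; "joint_vel": joint speeds; "tau": joint torques, N m; "ee_pos": TCP position; "eef_rot": TCP orientation; "force": force on the tool from outside, world axes, zero at the start; "moment": the same for the moment, N m; "grip_width": finger opening in m; "grip_force": force on a finger pad.
Only numpy, scipy, OpenCV 4.12 (cv2) and the standard library are available. Lean on these libraries where they do the work, as an engineer would, in place of code of your own. Each camera call takes 0.05 s, during which the arm holds its last target. There are 200 camera calls.

### The job

Swing the open half of the steel pipe clamp on the filter stand fully shut, then push the red-headed pin down through the aligned holes of the two lugs until its collar sits on the upper lug. Let go of the pin, then squeeze the clamp's two blue pads together between the fingers and finish while still holding that squeeze, so that the gasket stays pressed. Leave the black-headed pin, the amber jar and the culture flask where they are.

Things in the scene. Friction and masses are not known exactly. Their poses are not given: they have to be found in the camera images.
- jaw (a joint): angle of the clamp's swinging half about its upright hinge pin, rad: 0 = fully shut against a hard stop, grows as it opens (counter-clockwise from above), at most 1.7; starts 0.8 to 1.4. The hinge has light friction (0.04 N m, no spring): the half stays where it is left.
- stand: filter stand, screwed down; origin on the pipe axis at table height, z up. Base plate 130 (x) x 120 (y) x 12 mm, round filter bowl 72 mm across up to 60 mm above the table, pipe stub 26 mm across up to 126 mm. Its steel clamp band, 44 mm across when shut, spans 80 to 116 mm above the table; fixed half on the +y side of the pipe, swinging half on the -y side when shut.
- jaw_hinge (a point): on the clamp's upright hinge axis, halfway up the band, 98 mm above the table; axes are those of the stand. The pipe axis is 30 mm from here along -x, the lug holes 82 mm along -x.
- lug_hole (a point): on the axis of the lug holes with the clamp shut, at the upper lug's upper face, 98 mm above the table; stand's axes. Lugs: steel ears 8 mm thick, 26 mm wide, ending 10 mm beyond the hole (-x); the lower (80 to 88 mm above the table) on the fixed half, the upper (90 to 98 mm) on the swinging half. Upright 10 mm through holes, 2 mm chamfers, in line when the joint reads 0.
- fixed_pad (a point): blue grip pad on the outside of the fixed half, 26 mm (its x, along the stand's x) x 6 mm (y) x 34 mm high (z); point at its centre, 98 mm above the table, outer face 3 mm to +y, 26.5 mm from the pipe axis.
- jaw_pad (a point): the like blue pad on the outside of the swinging half, 26 x 6 x 34 mm; point at its centre, 98 mm above the table, its axes turn with the half, outer face 3 mm to its -y. Shut, the two pads are opposite each other across the pipe, 53 mm over their outer faces.
- pin_mid (a point): steel pin with red head, upright in one hole of the pin block; point on its axis half-way up, at the underside of its collar. Below: shank 8 mm in diameter, 35 mm long, tapered foot. Above: collar 22 mm across, 3 mm thick, then red grip 16 mm across, up to 35 mm above this point. About 40 g. Starts at the block's top, 45 mm above the table; fully home it lies at lug_hole.
- spare_mid (a point): spare pin with a black head and a 12 mm shank (too thick for the clamp), otherwise the same, in the other hole of the pin block; leave it. Either pin may be in either hole.
- pin_block: white plastic block 60 (x) x 130 (y) x 45 mm (z), fixed; origin at the centre of its underside; two 14 mm upright through holes 35 mm to either side of its centre along its y.
- media_mid (a point): centre of the amber jar, 64 mm in diameter, 110 mm high, standing; leave it.
- flask_mid (a point): centre of the body of the flat clear culture flask with a red cap, 75 x 52 x 25 mm plus 27 mm neck and cap to its +x, lying; leave it.
There are look-alikes about, which are no part of the job. Leave any purple or white look-alike of the part that bears pin_mid alone.

How it is judged:
By the outcome, as a careful person would: the job done as asked, in the order asked, and still so for the second after the job is handed in, while the arm keeps its last pose, push and grip.
It also fails if it takes over 67 s, if anything falls off the work surface, if the arm or the gripper's body presses on something with over 40 N, if the wrist force passes 120 N, or if a joint passes its speed limit or range.

## Working session

There is one attempt and no reset: what is moved stays moved. The work goes in short steps, Python scripts to look and compute and a tool call to move; the robot and the scene stay as the last step left them, time stands still between calls to the robot, and variables do not carry over. Pictures are saved under pics/ and viewed, at most 10 in all, crops included, and the job is handed in when it is done.

Besides the shell and the picture viewer there is one more tool, called after "Request:" by a JSON object that holds its "method" and its "body", one argument or row to a line. move_arm: Moves the arm, as the interface text tells. Its arguments: {"type":"object","properties":{"increments":{"type":"array","items":{"type":"array","items":{"type":"number"}}},"force":{"type":"number"}},"required":["increments"]}

```bash
ls; mkdir -p pics; python3 - <<'E'
from station import ctrl
import cv2,numpy as np
o=ctrl.get_obs();print(o['time_s'],o['ee_pos'],o['eef_rot'],o['grip_width'])
for n in('top','side'):
    p=ctrl.camera(n);cv2.imwrite(f'pics/{n}0.png',p['color'])
    print(n,p['K'].tolist(),np.round(p['pose'],4).tolist())
    for t in('pin_mid','spare_mid','stand','pin_block','jaw','media_mid','flask_mid','fixed_pad','jaw_pad','jaw_hinge','lug_hole'):
        try: print(t,[(np.round(d['centre'],1).tolist(),round(d['conf'],2),int(d['mask'].sum())) for d in ctrl.cut_out(t,p)][:4])
        except Exception as e: print(t,e)
E
```

```text
pics
0.0 [0.12040065 0.53638797 0.20488598] [-3.14043715e+00 -6.73449470e-05  2.92074659e+00] 0.0939112844610428
top [[350.737673966453, 0.0, 249.98235957185275], [0.0, 350.737673966453, 193.77644765426606], [0.0, 0.0, 1.0]] [[-0.0287, -0.9955, 0.09, 0.5089], [-0.9992, 0.0262, -0.0294, 0.0191], [0.0269, -0.0907, -0.9955, 0.7353], [0.0, 0.0, 0.0, 1.0]]
pin_mid [([274.7, 384.8], 0.51, 222), ([147.5, 345.5], 0.49, 215)]
spare_mid []
stand [([221.0, 144.3], 0.69, 3951)]
pin_block [([215.4, 336.3], 0.72, 1813)]
jaw [([224.9, 161.0], 0.85, 656)]
media_mid [([137.4, 233.8], 0.67, 1151)]
flask_mid []
fixed_pad [([220.9, 147.7], 0.97, 3900)]
jaw_pad []
jaw_hinge [([221.7, 142.9], 0.76, 3995)]
lug_hole [([222.7, 146.3], 0.86, 3945)]
side [[364.5261813102354, 0.0, 260.07519619487704], [0.0, 364.5261813102354, 185.7787816412887], [0.0, 0.0, 1.0]] [[0.7917, -0.3906, 0.4696, 0.2187], [-0.6106, -0.484, 0.6268, -0.4476], [-0.0175, -0.7831, -0.6217, 0.5667], [0.0, 0.0, 0.0, 1.0]]
pin_mid [([276.5, 326.3], 0.76, 200), ([366.2, 292.5], 0.7, 362), ([261.7, 376.1], 0.65, 217)]
spare_mid [([260.5, 295.1], 0.69, 207)]
stand [([176.2, 201.8], 0.89, 2515)]
pin_block [([287.7, 313.2], 0.86, 2826)]
jaw [([164.1, 209.4], 0.56, 482), ([180.3, 297.8], 0.48, 1349)]
media_mid [([180.4, 300.6], 0.73, 1284)]
flask_mid [([244.3, 223.4], 0.83, 1124)]
fixed_pad [([177.2, 201.5], 0.62, 2512)]
jaw_pad [([166.1, 203.1], 0.64, 479)]
jaw_hinge [([176.1, 198.5], 0.62, 2564)]
lug_hole [([177.2, 201.9], 0.78, 2650), ([244.1, 221.3], 0.6, 1043)]
```

View pics/top0.png

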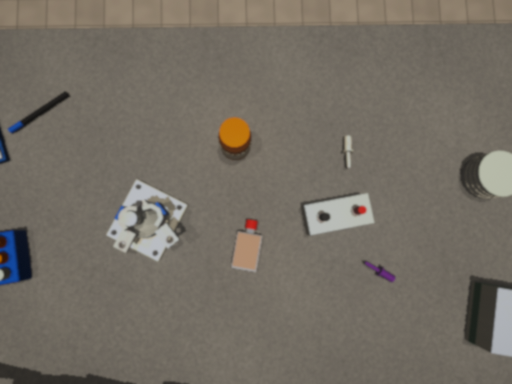

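View pics/side0.png

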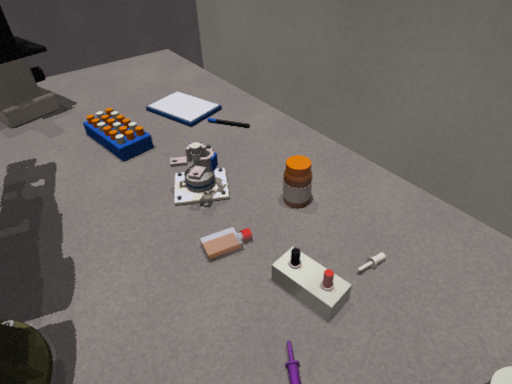

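The top view shows the block at (338,214) with the red pin at (360,210) and the black one at (324,216). The look-alikes are a white pin lying at (348,150) and a purple one lying at (379,271). I choose the upright red one. The stand is at (147,220). Next are close crops of the stand and the block.

```bash
cat > h.py <<'E'
from station import ctrl
import cv2,numpy as np
def ray(p,uv,z):
    "pixel (col,row) to world at height z"
    d=p['pose'][:3,:3]@np.linalg.inv(p['K'])@[uv[0],uv[1],1.]; c=p['pose'][:3,3]
    return c+d*(z-c[2])/d[2]
def proj(p,X):
    q=np.linalg.inv(p['pose'])@np.append(X,1); v=p['K']@q[:3]; return v[:2]/v[2]
def crop(img,c,r,h,w,s): return cv2.resize(img[r:r+h,c:c+w],None,fx=s,fy=s,interpolation=cv2.INTER_CUBIC)
E
python3 - <<'E'
from h import *
a=cv2.imread('pics/top0.png');b=cv2.imread('pics/side0.png')
A=crop(a,97,170,100,100,4);B=crop(b,155,130,100,100,4);
C=crop(a,295,180,50,100,4);D=crop(b,265,240,50,100,4)
cv2.imwrite('pics/c0.png',np.vstack([np.hstack([A,B]),np.hstack([C,D])]))
E
```

```text
(no output)
```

View pics/c0.png

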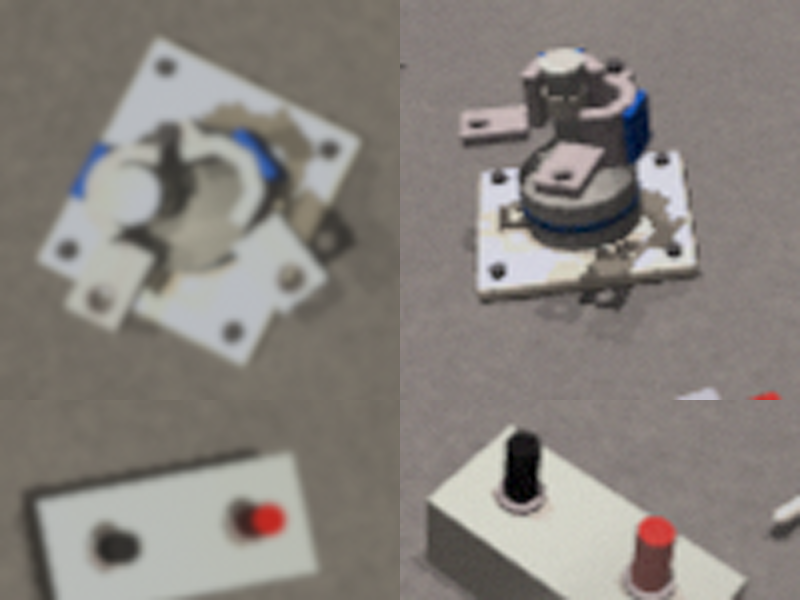

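The crop confirms the red upright pin on the block's −y side. The stand is turned about −0.47 rad, the fixed half has its lug at crop (101,297), and the swinging half's lug is at (290,277). Next I fit stand, jaw angle and pin from both views.

```bash
cat > fit.py <<'E'
from h import *
from scipy.optimize import least_squares
P={n:ctrl.camera(n) for n in('top','side')}
t=lambda x,y:('top',97+x/4,170+y/4); s=lambda x,y:('side',155+(x-400)/4,130+y/4)
cor=[(.065,.06),(.065,-.06),(-.065,-.06),(-.065,.06)]
L=[]
for c,a in zip(cor,[(158,38),(360,138),(243,365),(38,262)]): L.append((*c,.012,0,t(*a)))
for c,a in zip(cor[1:],[(697,268),(481,290),(480,172)]): L.append((*c,.012,0,s(*a)))
L+= [(0,0,.126,0,t(128,190)),(0,0,.126,0,s(560,62)),(-.052,0,.088,0,t(101,297)),(-.052,0,.088,0,s(480,124)),(-.052,0,.098,1,t(290,276)),(-.052,0,.098,1,s(565,175))]
R=lambda a:np.array([[np.cos(a),-np.sin(a)],[np.sin(a),np.cos(a)]])
def res(v,full=0):
    o=[]
    for x,y,z,m,(n,u,w) in L:
        q=np.array([x,y])
        if m: q=np.array([.03,0])+R(v[3])@(q-[.03,0])
        o.append(proj(P[n],[*(v[:2]+R(v[2])@q),z])-[u,w])
    return np.array(o) if full else np.ravel(o)
r=least_squares(res,[*ray(P['top'],(147,220),.012)[:2],-.47,1.1],loss='soft_l1')
v=r.x;print('stand',v.round(4));print(res(v,1).round(1).tolist())
for k,q in dict(hinge=(.03,0),hole=(-.052,0)).items(): print(k,(v[:2]+R(v[2])@np.array(q)).round(4))
print('pin',ray(P['top'],(362,210),.080).round(4),ray(P['side'],(329,272.5),.080).round(4))
print('block ctr',ray(P['top'],(338.5,214),.045).round(4))
E
python3 fit.py
```

```text
stand [ 0.5277  0.2094 -0.4907  1.1397]
[[-0.4, -1.6], [1.0, -0.7], [0.5, 0.0], [-1.0, -0.8], [0.1, -0.8], [-1.6, 0.4], [-0.5, -0.2], [0.4, 0.4], [-0.2, -0.8], [0.1, -0.1], [-0.6, -0.0], [0.7, -0.0], [-0.8, 0.2]]
hinge [0.5542 0.1953]
hole [0.4819 0.2339]
pin [ 0.5318 -0.2105  0.08  ] [ 0.5345 -0.2098  0.08  ]
block ctr [ 0.5264 -0.1754  0.045 ]
```

```bash
cat > go.py <<'E'
import sys
from h import *
from scipy.spatial.transform import Rotation as Ro
# usage: go.py frame x y z [yaw]   frame: w world (m), s stand (mm)
S=np.array([.5277,.2094]);A=-.4907
def stand(x,y): c,s=np.cos(A),np.sin(A); return S+np.array([[c,-s],[s,c]])@[x/1e3,y/1e3]
o=ctrl.get_obs();p=np.array(o['ee_pos']);R=Ro.from_euler('xyz',o['eef_rot']).as_matrix()
if len(sys.argv)>4:
    f,x,y,z=sys.argv[1],*map(float,sys.argv[2:5])
    T=np.array([x,y,z]) if f=='w' else np.append(stand(x,y),z)
    print('target',T.round(4),'tool units',(R.T@(T-p)/.05).round(3))
    if len(sys.argv)>5: print('rot',(R.T@Ro.from_euler('xyz',[np.pi,0,float(sys.argv[5])]).as_matrix()).round(3).tolist(), Ro.from_matrix(R.T@Ro.from_euler('xyz',[np.pi,0,float(sys.argv[5])]).as_matrix()).as_rotvec().round(3))
q=p[:2]-S;c,s=np.cos(A),np.sin(A)
print('t',o['time_s'],'tcp',p.round(4),'stand mm',(np.array([[c,s],[-s,c]])@q*1e3).round(1),'F',np.round(o['force'],1),'w',round(o['grip_width'],4),'gf',round(float(o['grip_force']),1),'yaw',o['eef_rot'][2].round(3))
E
sed -n 1p go.py
```

```text
import sys
```

Request:
{"method": "move_arm", "body": {
  "increments": [
    [0,0,0,0,0,0,0.135],
    [0,0,0,0,0,0,0.135],
    [0,-0.796,-0.244,0,0,0,0],
    [0,-0.796,-0.244,0,0,0,0],
    [0,-0.796,-0.244,0,0,0,0],
    [0,-0.796,-0.244,0,0,0,0],
    [0,-0.796,-0.244,0,0,0,0],
    [0,-0.796,-0.244,0,0,0,0],
    [0,-0.796,-0.244,0,0,0,0],
    [0,-0.796,-0.244,0,0,0,0],
    [0,-0.796,-0.244,0,0,0,0],
    [0,-0.796,-0.244,0,0,0,0],
    [0,-0.796,-0.244,0,0,0,0],
    [0,-0.796,-0.244,0,0,0,0],
    [0,-0.796,-0.244,0,0,0,0],
    [0,-0.796,-0.244,0,0,0,0],
    [0,0,0,0,0,0,0],
    [0,0,0,0,0,0,0]
  ],
  "force": 20
}}

```text
time_s: 3.1
ee_pos: [0.5314, 0.123, 0.2051]
eef_rot: [-3.141, -0.001, 2.649]
force: [0.2, 0.4, 0.4]
grip_width: 0.0003
grip_force: 0.0
```

```bash
python3 go.py s 43.6 -74.3 0.084 2.651
```

```text
target [0.5311 0.1233 0.084 ] tool units [0.006 0.005 2.421]
rot [[1.0, 0.002, -0.001], [-0.002, 1.0, 0.0], [0.001, -0.0, 1.0]] [-0.    -0.001 -0.002]
t 3.1 tcp [0.5314 0.123  0.2051] stand mm [ 44.  -74.5] F [0.2 0.4 0.4] w 0.0003 gf 0.0 yaw 2.649
```

Request:
{"method": "move_arm", "body": {
  "increments": [
    [0,0,0,0.605,0,0,0],
    [0,0,0,0.605,0,0,0],
    [0,0,0,0.605,0,0,0],
    [0,0,0,0.605,0,0,0],
    [0,0,0,0,0,0,0],
    [0,0.234,0,0,0,0,0],
    [0,0.234,0,0,0,0,0],
    [0,0.229,0.078,0,0,0,0],
    [0,0.229,0.078,0,0,0,0],
    [0,0.19,0.144,0,0,0,0],
    [0,0.19,0.144,0,0,0,0],
    [0,0.115,0.154,0,0,0,0],
    [0,0.115,0.154,0,0,0,0],
    [0,0.04,0.089,0,0,0,0],
    [0,0.04,0.089,0,0,0,0],
    [0,0,0,0,0,0,0]
  ]
}}

```text
time_s: 4.7
ee_pos: [0.4821, 0.2029, 0.0843]
eef_rot: [-3.142, -0.0, 2.651]
force: [0.2, -0.3, 0.3]
grip_width: 0.0001
grip_force: 0.0
```

```bash
python3 go.py s -37 -25 0.084; python3 - <<'E'
from h import *
p=ctrl.camera('top');q=ctrl.camera('side')
cv2.imwrite('pics/c1.png',np.hstack([crop(p['color'],97,170,100,100,4),crop(q['color'],155,110,100,100,4)]))
E
```

```text
target [0.4833 0.2048 0.084 ] tool units [-0.003  0.045  0.006]
t 4.7 tcp [0.4821 0.2029 0.0843] stand mm [-37.1 -27.2] F [ 0.2 -0.3  0.3] w 0.0001 gf 0.0 yaw 2.651
```

View pics/c1.png

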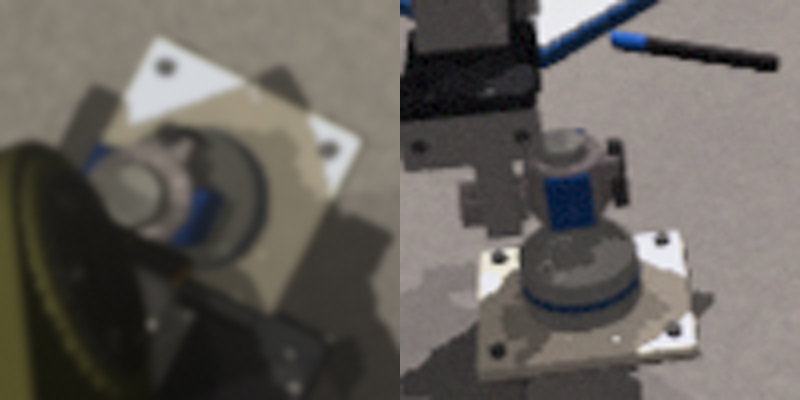

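The band is now almost closed around the pipe, with the jaw pad at side crop (570,200). I keep pressing gently until the stop is felt.

Request:
{"method": "move_arm", "body": {
  "increments": [
    [0,0,0.025,0,0,0,0],
    [0,0,0.025,0,0,0,0],
    [0,0,0,0,0,0,0]
  ]
}}

```text
time_s: 5.1
ee_pos: [0.4833, 0.2046, 0.0844]
eef_rot: [-3.142, -0.0, 2.651]
force: [-0.2, 0.6, 0.1]
grip_width: 0.0003
grip_force: 0.1
```

Request:
{"method": "move_arm", "body": {
  "increments": [
    [0,0,0.025,0,0,0,0],
    [0,0,0.025,0,0,0,0],
    [0,0,0,0,0,0,0]
  ]
}}

```text
time_s: 5.4
ee_pos: [0.4845, 0.207, 0.0844]
eef_rot: [3.142, 0.0, 2.651]
force: [-0.3, 0.4, -0.6]
grip_width: 0.0001
grip_force: 0.1
```

Request:
{"method": "move_arm", "body": {
  "increments": [
    [0,0,0.02,0,0,0,0],
    [0,0,0.02,0,0,0,0],
    [0,0,0,0,0,0,0]
  ]
}}

```text
time_s: 5.7
ee_pos: [0.4845, 0.2072, 0.0844]
eef_rot: [-3.138, -0.001, 2.651]
force: [-8.6, -13.3, 7.0]
grip_width: 0.0001
grip_force: 7.7
```

The hard stop is felt (16 N), so the jaw is shut. I back off, rise and look.

Request:
{"method": "move_arm", "body": {
  "increments": [
    [0,0,-0.1,0,0,0,0],
    [0,0,-0.5,0,0,0,0],
    [0,0,0,-0.8,0,0,0],
    [0,0,0,-0.8,0,0,0],
    [0,0,0,-0.8,0,0,0],
    [0.6,0,-1,0,0,0,0],
    [0.6,0,-1,0,0,0,0],
    [0.6,0,-1,0,0,0,0],
    [0.6,0,-1,0,0,0,0],
    [0.6,0,-1,0,0,0,0],
    [0.6,0,0,0,0,0,0],
    [0.6,0,0,0,0,0,0]
  ]
}}

```text
time_s: 6.9
ee_pos: [0.3534, -0.0389, 0.2048]
eef_rot: [3.141, 0.001, 2.648]
force: [0.6, -0.0, -0.0]
grip_width: 0.0532
grip_force: 0.0
```

```bash
python3 go.py w 0.533 -0.210 0.12; python3 - <<'E'
from h import *
p=ctrl.camera('top');q=ctrl.camera('side')
cv2.imwrite('pics/c2.png',np.hstack([crop(p['color'],97,170,100,100,4),crop(q['color'],155,110,100,100,4)]))
for P in(p,q): print([(np.round(d['centre'],1),round(d['conf'],2),d['mask'].sum()) for d in ctrl.cut_out('pin_mid',P)])
for P in(p,q): print([proj(P,[*x]).round(1) for x in [(.4819,.2339,.098),(.5277,.2094,.126)]])
E
```

```text
target [ 0.533 -0.21   0.12 ] tool units [-4.781 -1.312  1.702]
t 6.9 tcp [ 0.3534 -0.0389  0.2048] stand mm [ -36.7 -301.2] F [ 0.6 -0.  -0. ] w 0.0532 gf 0.0 yaw 2.648
[(array([144.5, 346.1]), 0.75, np.int64(150)), (array([208.2, 356.2]), 0.67, np.int64(87)), (array([274.7, 385.4]), 0.61, np.int64(164)), (array([212.1, 335.7]), 0.57, np.int64(1691))]
[(array([364.3, 289.5]), 0.95, np.int64(316)), (array([280. , 325.6]), 0.57, np.int64(240)), (array([261.5, 372.1]), 0.57, np.int64(192))]
[array([120.5, 244.4]), array([129.5, 217.9])]
[array([173.7, 157.4]), array([194.8, 144.7])]
```

View pics/c2.png

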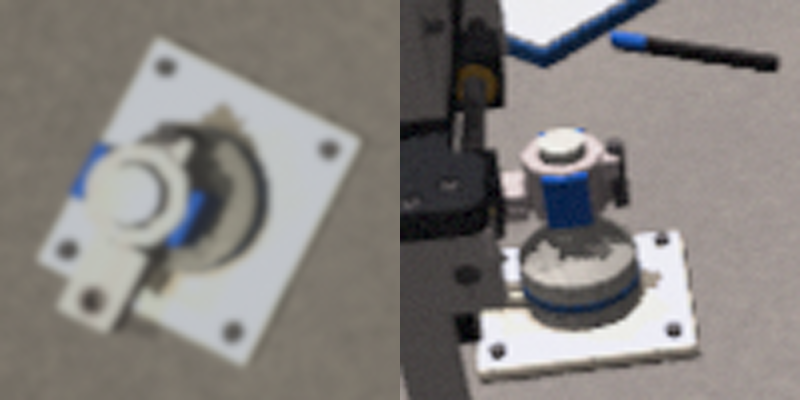

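The clamp is shut and the lug hole at top crop (92,299) matches the fit. Next is above the red pin.

Request:
{"method": "move_arm", "body": {
  "increments": [
    [0.5,-0.683,-0.187,0,0,0,0],
    [0.5,-0.683,-0.187,0,0,0,0],
    [0.5,-0.683,-0.187,0,0,0,0],
    [0.5,-0.683,-0.187,0,0,0,0],
    [0.5,-0.683,-0.187,0,0,0,0],
    [0.5,-0.683,-0.187,0,0,0,0],
    [0.5,-0.683,-0.187,0,0,0,0],
    [0.5,0,0,0.8,0,0,0],
    [0.5,0,0,0.9,0,0,0],
    [0.5,0,0,0,0,0,0]
  ]
}}

```text
time_s: 8.1
ee_pos: [0.5315, -0.2064, 0.1136]
eef_rot: [-3.141, -0.01, 2.653]
force: [1.0, 0.4, -0.5]
grip_width: 0.0472
grip_force: 0.0
```

```bash
python3 go.py w 0.533 -0.210 0.05; python3 - <<'E'
from h import *
p=ctrl.camera('top');q=ctrl.camera('side')
print(proj(p,[.533,-.21,.08]),proj(q,[.533,-.21,.08]))
cv2.imwrite('pics/c3.png',np.hstack([crop(p['color'],310,160,100,100,4),crop(q['color'],280,220,100,100,4)]))
E
```

```text
target [ 0.533 -0.21   0.05 ] tool units [-0.074 -0.049  1.272]
t 8.1 tcp [ 0.5315 -0.2064  0.1136] stand mm [ 199.2 -364.9] F [ 1.   0.4 -0.5] w 0.0472 gf 0.0 yaw 2.653
[361.68561801 209.37990954] [328.43321383 273.01660274]
```

View pics/c3.png

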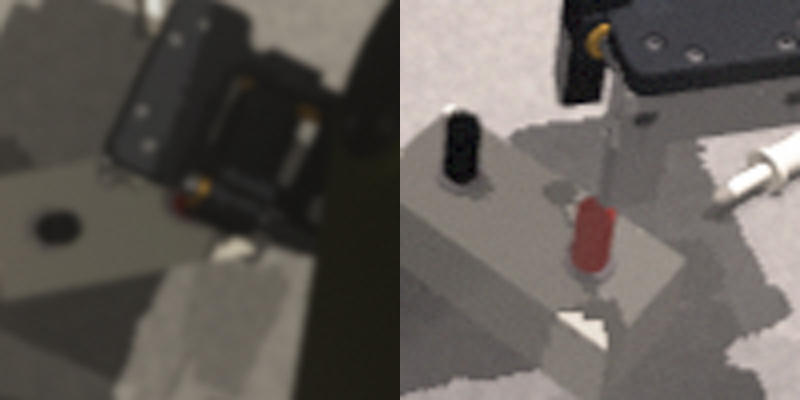

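Side view: the red head top at (328.7,271.5) agrees with the prediction. I descend partway and check the settled pose.

Request:
{"method": "move_arm", "body": {
  "increments": [
    [0.5,0,0,0.3,0,0,0],
    [0.5,0,0,0,0,0,0],
    [0.5,0,0,0,0,0,0]
  ]
}}

```text
time_s: 8.5
ee_pos: [0.5342, -0.2087, 0.1066]
eef_rot: [3.141, 0.003, 2.651]
force: [-0.1, 0.9, 0.3]
grip_width: 0.0466
grip_force: 0.0
```

```bash
python3 go.py w 0.533 -0.210 0.051 2.651
```

```text
target [ 0.533 -0.21   0.051] tool units [ 0.013 -0.035  1.112]
rot [[1.0, -0.0, 0.003], [0.0, 1.0, -0.0], [-0.003, 0.0, 1.0]] [0.    0.003 0.   ]
t 8.5 tcp [ 0.5342 -0.2087  0.1066] stand mm [ 202.8 -365.7] F [-0.1  0.9  0.3] w 0.0466 gf 0.0 yaw 2.651
```

Request:
{"method": "move_arm", "body": {
  "increments": [
    [0.5,0.01,-0.03,0.36,0,0,0],
    [0.5,0,0,0.36,0,0,0],
    [0.5,0,0,0.36,0,0,0],
    [0.5,0,0,0,0,0,0],
    [0,0,0,0,0,0,0],
    [0,0,0,0,0,0,0],
    [0,0,0,0,0,0,0],
    [0,0,0,0,0,0,0],
    [0,0,0,0,0,0,0]
  ],
  "force": 30
}}

```text
time_s: 9.4
ee_pos: [0.5325, -0.2099, 0.0511]
eef_rot: [3.141, 0.001, 2.651]
force: [-1.4, 0.9, 2.9]
grip_width: 0.0154
grip_force: 30.0
```

Request:
{"method": "move_arm", "body": {
  "increments": [
    [0,0,0,-0.3,0,0,0],
    [0,0,0,-0.7,0,0,0],
    [0,0,0,-0.9,0,0,0],
    [0,0,0,-0.9,0,0,0],
    [0,0.362,0.525,0,0,0,0],
    [0,0.362,0.525,0,0,0,0],
    [0,0.362,0.525,0,0,0,0],
    [0,0.362,0.525,0,0,0,0],
    [0,0.362,0.525,0,0,0,0],
    [0,0.362,0.525,0,0,0,0],
    [0,0.362,0.525,0,0,0,0],
    [0,0.362,0.525,0,0,0,0],
    [0,0.362,0.525,0,0,0,0],
    [0,0.362,0.525,0,0,0,0],
    [0,0.362,0.525,0,0,0,0],
    [0,0.362,0.525,0,0,0,0],
    [0,0.362,0.525,0,0,0,0],
    [0,0.362,0.525,0,0,0,0],
    [0,0,0,0,0,0,0],
    [0,0,0,0,0,0,0]
  ]
}}

```text
time_s: 11.4
ee_pos: [0.4817, 0.2339, 0.1911]
eef_rot: [3.142, 0.0, 2.652]
force: [0.2, -0.4, -0.8]
grip_width: 0.0154
grip_force: 30.0
```

```bash
python3 go.py w 0.4819 0.2339 0.14 2.651; python3 - <<'E'
from h import *
p=ctrl.camera('top');q=ctrl.camera('side')
o=ctrl.get_obs()['ee_pos'];b=np.array(o)-[0,0,.041]
for n,P in(('top',p),('side',q)):
    print(n,'foot',proj(P,b).round(1),'collar',proj(P,b+[0,0,.035]).round(1),'hole',proj(P,[.4819,.2339,.098]).round(1))
    print([(np.round(d['centre'],1),round(d['conf'],2),d['mask'].sum()) for d in ctrl.cut_out('pin_mid',P)])
cv2.imwrite('pics/c4.png',np.hstack([crop(p['color'],80,190,100,100,4),crop(q['color'],130,90,100,100,4)]))
E
```

```text
target [0.4819 0.2339 0.14  ] tool units [-2.000e-03  1.000e-03  1.022e+00]
rot [[1.0, -0.001, 0.0], [0.001, 1.0, -0.0], [-0.0, 0.0, 1.0]] [0.    0.    0.001]
t 11.4 tcp [0.4817 0.2339 0.1911] stand mm [-52.1  -0. ] F [ 0.2 -0.4 -0.8] w 0.0154 gf 30.0 yaw 2.652
top foot [110.2 246. ] collar [101.8 247.3] hole [120.5 244.4]
[(array([150.7, 344.3]), 0.74, np.int64(257)), (array([270.9, 382.1]), 0.56, np.int64(218)), (array([240.9, 104.1]), 0.5, np.int64(44))]
side foot [170.1 138.1] collar [167.4 124.1] hole [173.7 157.4]
[(array([365. , 289.7]), 0.9, np.int64(350)), (array([127. , 169.2]), 0.5, np.int64(31)), (array([262.7, 373.8]), 0.48, np.int64(237)), (array([178.5, 196.4]), 0.35, np.int64(2619))]
```

View pics/c4.png

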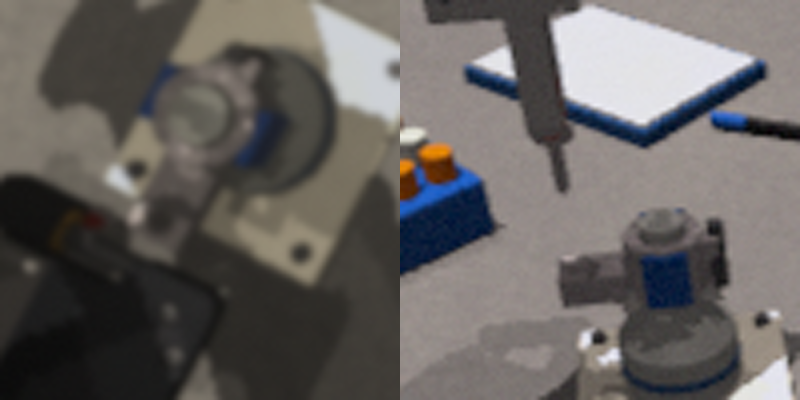

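Side view: the pin foot at (170.8,137.5) is within 1 mm of the prediction. I descend to just above the hole, then ease in.

Request:
{"method": "move_arm", "body": {
  "increments": [
    [0,0.01,0.01,0.3,0,0,0],
    [0,0,0,0.4,0,0,0],
    [0,0,0,0.3,0,0,0],
    [0,0,0,0.04,0,0,0],
    [0,0,0,0.04,0,0,0],
    [0,0,0,0.04,0,0,0],
    [0,0,0,0,0,0,0]
  ]
}}

```text
time_s: 12.3
ee_pos: [0.482, 0.2345, 0.1351]
eef_rot: [3.141, 0.001, 2.651]
force: [0.6, 0.5, 0.4]
grip_width: 0.0156
grip_force: 30.0
```

```bash
python3 go.py w 0.4815 0.2345 0.104 2.651;
```

```text
target [0.4815 0.2345 0.104 ] tool units [ 0.009 -0.005  0.621]
rot [[1.0, 0.0, 0.001], [-0.0, 1.0, -0.001], [-0.001, 0.001, 1.0]] [ 0.001  0.001 -0.   ]
t 12.3 tcp [0.482  0.2345 0.1351] stand mm [-52.1   0.6] F [0.6 0.5 0.4] w 0.0156 gf 30.0 yaw 2.651
```

Request:
{"method": "move_arm", "body": {
  "increments": [
    [0,0,0,0.06,0,0,0],
    [0,0,0,0.06,0,0,0],
    [0,0,0,0.06,0,0,0],
    [0,0,0,0,0,0,0]
  ]
}}

```text
time_s: 12.7
ee_pos: [0.4818, 0.2348, 0.1253]
eef_rot: [3.141, -0.0, 2.651]
force: [1.0, 4.1, 0.8]
grip_width: 0.0153
grip_force: 30.0
```

Request:
{"method": "move_arm", "body": {
  "increments": [
    [0,0.005,0.015,0.04,0,0,0],
    [0,0,0.01,0.06,0,0,0],
    [0,0,0,0.06,0,0,0],
    [0,0,0,0.06,0,0,0],
    [0,0,0,0,0,0,0]
  ]
}}

```text
time_s: 13.2
ee_pos: [0.4819, 0.2357, 0.1138]
eef_rot: [-3.141, -0.001, 2.651]
force: [0.6, 4.4, -4.1]
grip_width: 0.0153
grip_force: 30.0
```

Request:
{"method": "move_arm", "body": {
  "increments": [
    [0,0,0.015,0.05,0,0,0],
    [0,0,0,0.05,0,0,0],
    [0,0,0,0.05,0,0,0],
    [0,0,0,0.03,0,0,0],
    [0,0,0,0,0,0,0]
  ]
}}

```text
time_s: 13.7
ee_pos: [0.4823, 0.2362, 0.1051]
eef_rot: [-3.141, -0.0, 2.651]
force: [-1.7, 1.7, -1.3]
grip_width: 0.0154
grip_force: 30.0
```

Request:
{"method": "move_arm", "body": {
  "increments": [
    [0,0,0,0.02,0,0,0],
    [0,0,0,0.02,0,0,0],
    [0,0,0,0.02,0,0,0],
    [0,0,0,0,0,0,0]
  ]
}}

```text
time_s: 14.1
ee_pos: [0.4828, 0.2369, 0.1039]
eef_rot: [3.14, 0.001, 2.651]
force: [-6.7, 2.8, 12.9]
grip_width: 0.0153
grip_force: 30.0
```

The pin is seated (13 N up, at the expected height). I let go, rise and shift over the pipe.

Request:
{"method": "move_arm", "body": {
  "increments": [
    [0.35,0,0,0,0,0,0],
    [0.35,0,0,0,0,0,0],
    [0.35,0,0,0,0,0,0],
    [0.35,0,0,-0.3,0,0,0],
    [0.35,0,0,-0.5,0,0,0],
    [1,0,0,-0.7,0,0,0],
    [1,-0.5,0,0,0,0,0],
    [1,-0.5,0,0,0,0,0],
    [1,0,0,0,0,0,0],
    [1,0,0,0,0,0,0],
    [1,0,0,0,0,0,0]
  ]
}}

```text
time_s: 15.2
ee_pos: [0.5259, 0.213, 0.1772]
eef_rot: [-3.141, -0.0, 2.651]
force: [-0.1, -0.2, -1.0]
grip_width: 0.0775
grip_force: 0.0
```

```bash
python3 go.py w 0.5285 0.2122 0.084 2.651; python3 - <<'E'
from h import *
p=ctrl.camera('top');q=ctrl.camera('side')
cv2.imwrite('pics/c5.png',np.hstack([crop(p['color'],80,190,100,100,4),crop(q['color'],140,90,100,100,4)]))
E
```

```text
target [0.5285 0.2122 0.084 ] tool units [-0.054  0.01   1.864]
rot [[1.0, -0.0, -0.0], [0.0, 1.0, 0.0], [0.0, -0.0, 1.0]] [-0. -0.  0.]
t 15.2 tcp [0.5259 0.213  0.1772] stand mm [-3.3  2.4] F [-0.1 -0.2 -1. ] w 0.0775 gf 0.0 yaw 2.651
```

View pics/c5.png

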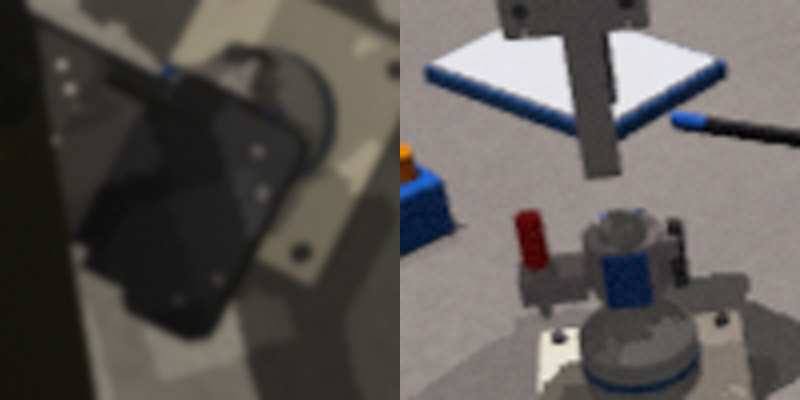

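The red pin stands in the lugs, head at side crop (533,240) and foot showing below at (545,310). I descend over the pads and squeeze.

Request:
{"method": "move_arm", "body": {
  "increments": [
    [1,-0.05,0.01,0,0,0,0],
    [1,0,0,0,0,0,0],
    [1,0,0,0,0,0,0],
    [1,0,0,0.46,0,0,0],
    [1,0,0,0.46,0,0,0],
    [1,0,0,0.46,0,0,0],
    [1,0,0,0.46,0,0,0],
    [1,0,0,0,0,0,0],
    [0.3,0,0,0,0,0,0],
    [0.3,0,0,0,0,0,0],
    [0.3,0,0,0,0,0,0],
    [0.3,0,0,0,0,0,0],
    [0,0,0,0,0,0,0],
    [0,0,0,0,0,0,0],
    [0,0,0,0,0,0,0],
    [0,0,0,0,0,0,0]
  ],
  "force": 35
}}

```text
time_s: 16.9
ee_pos: [0.529, 0.212, 0.0857]
eef_rot: [-3.142, 0.0, 2.651]
force: [-2.2, -1.3, 6.1]
grip_width: 0.0521
grip_force: 35.0
```

```bash
python3 go.py w 0.5285 0.2122 0.084 2.651; python3 - <<'E'
from h import *
p=ctrl.camera('top');q=ctrl.camera('side')
cv2.imwrite('pics/c6.png',np.hstack([crop(p['color'],80,190,100,100,4),crop(q['color'],140,90,100,100,4)]))
E
```

```text
target [0.5285 0.2122 0.084 ] tool units [ 0.011 -0.     0.034]
rot [[1.0, 0.0, 0.0], [-0.0, 1.0, 0.0], [-0.0, -0.0, 1.0]] [-0.  0. -0.]
t 16.9 tcp [0.529  0.212  0.0857] stand mm [-0.1  2.9] F [-2.2 -1.3  6.1] w 0.0521 gf 35.0 yaw 2.651
```

View pics/c6.png

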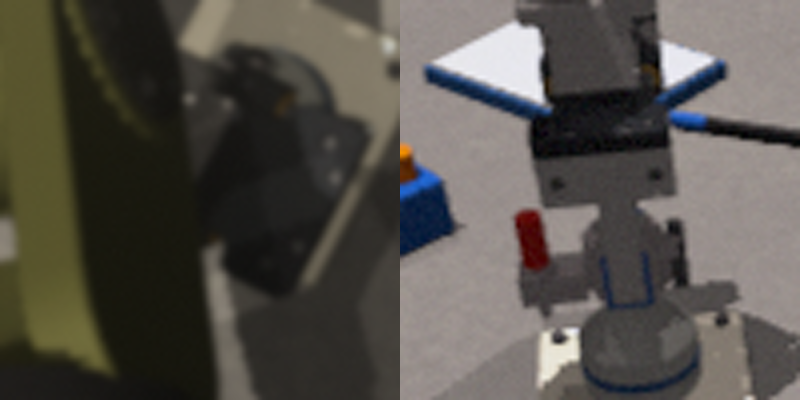

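The finger covers the jaw pad centrally, and the pin still sits with its head at (533,240). I firm the squeeze slightly, then hand in.

Request:
{"method": "move_arm", "body": {
  "increments": [
    [0,0,0,0,0,0,0],
    [0,0,0,0,0,0,0],
    [0,0,0,0,0,0,0],
    [0,0,0,0,0,0,0]
  ],
  "force": 45
}}

```text
time_s: 17.4
ee_pos: [0.529, 0.212, 0.0857]
eef_rot: [-3.142, 0.0, 2.651]
force: [-2.8, -1.4, 5.4]
grip_width: 0.0525
grip_force: 45.0
```

```bash
python3 go.py; python3 -c "
from station import ctrl
print(ctrl.hand_in())"
```

```text
t 17.4 tcp [0.529  0.212  0.0857] stand mm [-0.1  2.9] F [-2.8 -1.4  5.4] w 0.0525 gf 45.0 yaw 2.651
the job is handed in; nothing more can be done
None
```

I swung the clamp shut to its stop, seated the red pin through both lugs and released it, then handed the job in at 17.4 s while squeezing the blue pads at 45 N; the hand-in gave no verdict.

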